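Open the leak-test pot

ROBOT

A 7-joint arm with a two-finger parallel gripper is mounted at the origin on the work surface. World frame = base frame: x ahead of the robot, y to its left, z up, the work surface at z = 0. Lengths are in mm, angles in rad, forces in N, time in s.
With the tool pointing down it reaches from about 350 to 900 mm from the base axis. Payload 8.1 kg.
Tool frame: the origin (TCP) lies at the very end of the fingers, on their centre line; the grasp point (between the pads) lies 19 mm behind it; z points along the fingers, y is the direction in which the jaws open and shut (so a half turn about z gives the same grasp; the last joint's range is limited). The gripper opens to 92 mm and grips with 3 to 60 N. Pads are 19 mm wide; open, the fingers measure 130 mm over their backs; the gripper's body (75 mm by 190 mm) begins 47 mm behind the grasp point.
Start: joints at [1.144, 0.434, 0.025, 1.573, -0.012, 1.134, -0.075], TCP at [198.834, -592.544, 196.442] pointing down, gripper open.
Joint ranges: [-2.62, 2.62], [-0.44, 2.09], [-1.27, 1.32], [0.08, 2.57], [-1.32, 4.46], [0.12, 2], [-2.74, 2.74]. Speed limits (rad/s): [2.22, 2.22, 3.01, 3.01, 3.14, 3.14, 3.14].

INTERFACE

Orientations are given as a unit quaternion [w, x, y, z].
In Python, from plant import env, imaging gives the robot as it stands.
- The arm moves only by the shell command python3 -m crank 'ROWS'. ROWS is JSON, a list of rows, each an object of numbers: "fingers": the gripper's target within -1 to 1 (fully open at 1, half-way at 0, shut at -1); "tx", "ty", "tz": the shift along the tool's x, y, z in cm; "roll": the turn about the tool's z in rad. In form: [{"fingers": .., "tx": .., "ty": .., "tz": .., "roll": ..}, ...]. A call has exactly 10 rows; each row is the pose to reach, as a shift and turn from the pose measured when the call began, along the tool's axes at that moment; what a row does not reach only later rows make up. A row lasts 1/12 s, in which the tool goes at most 41.7 mm and 7.16 degrees, less where a joint would pass 70% of its speed; a pose out of reach is approached as far as the arm can. A call with a gripper value outside its range is refused whole. The fingers move at their own pace and stop on an object; the grip force is fixed at half the most. Time passes only in rows, so rows that repeat a pose let the fingers close, or fill a call up. It gives the time, the measured TCP pose, the force and the opening at its end, in the units of the state.
- env.read_state(): the state, without advancing time (a new reading comes with each control period).
- imaging.grab_frame(name): name is "side" or "top"; returns (picture, depth): 480x640x3 uint8, blue, green, red; 480x640 float32, mm along the optical axis (not along the pixel's ray), 0 where there is no reading.
- imaging.camera_info(name): a dict with "fx", "fy", "cx", "cy" (pixels), "world_from_camera" (4x4, takes a point from camera to world coordinates). Camera axes: x right, y down, z forward; pixel columns grow to the right and rows downward; lengths in mm; the calibration is good to about 2 mm. A picture is of the moment at which its call begins. camera_info takes no time and is no camera call.
- env.hand_in(): hands the job in, once; it reports no verdict.
The state is a dict: "t": time; "joint_pos": joint angles; "joint_velocities": joint speeds; "joint_torque": joint torques, N m; "position": TCP position; "ee_rot": TCP orientation; "ft_force": force on the tool from outside, world axes, zero at the start; "moment": the same for the moment, N m; "opening": finger opening in mm.
Only numpy, scipy, OpenCV 4.12 (cv2) and the standard library are available. Lean on these libraries where they do the work, as an engineer would, in place of code of your own. Each camera call takes 0.05 s, during which the arm holds its last target.

TASK

Open the leak-test pot for the next part: flip the holding pawl up off the ratchet wheel and right back to its stop, unscrew the captive cap anticlockwise until it stops, then swing the arm with the cap aside to its stop so that the mouth is clear. Leave the pawl thrown back and the cap unscrewed, and do not disturb the things lying around.

Things in the scene. Friction and masses are not known exactly. Their poses are not given: they have to be found in the camera images.
- pawl (a joint): Angle of the holding pawl (dark steel bar 65 mm long, 14 mm wide, 14 mm high): 0 = level, tip between two ratchet teeth, cap blocked; grows as the tip is lifted up and back towards the post; 1.9 = stop, leaning back past upright. Stiff pivot (0.05 N m): it stays where it is left but can be knocked down again. Clears the teeth at every cap height from 0.45 on.
- pawl_fin (a point): Point in the pawl's upright thumb fin (14 mm thick, 26 mm long along the pawl), to be pinched from above across its thickness. Pawl level: fin top 13 mm above, arm strap 36 mm below this point. Frame: x from tip to pivot, y across the fin, z up when level. It lies 34 mm from the pivot axis towards the tip and 22 mm above it; the fin may turn between the fingers as it circles the pivot.
- pawl_pivot (a point): Middle of the pawl's level pivot axis, on the swing arm, 100 mm from the cap's axis, 50 mm from the post's axis and 14 mm above point post; its cheeks are 28 mm wide overall and end 4 mm above it. Frame: x from the cap's axis to the post, y along the pivot axis, z up. The pawl opens by positive rotation about y (tip at -x goes up, then towards +x).
- cap (a joint): Angle of the captive screw cap: 0 = screwed down, grows anticlockwise from above, 1.4 = unscrewed, at its stop. Friction 0.12 N m; stays where left. It rises 10 mm evenly with the turn. With the pawl down it gives only some 0.1 rad. Aluminium cap 92 mm across on the swing arm; above the arm a steel ratchet wheel, 94 mm over the teeth, with a black grip bar on top.
- cap_grip (a point): Point on the cap's axis inside the black grip bar (64 mm long, 16 mm thick), to be pinched from above across its thickness; bar top 17 mm above, wheel top 28 mm below; 46 mm above point post when screwed down. Frame: x along the bar, y across, z up; rises and turns with the cap. Seen from the arm (x from cap to post) the bar points at -0.7 rad screwed down, +0.7 rad unscrewed.
- swing (a joint): Angle of the swing arm about the upright post: 0 = cap over the mouth, grows clockwise from above, 1.4 = stop, swung aside. The cap's skirt laps 5 mm over the pot's neck, so the arm swings only once the cap is unscrewed by about 0.75 rad. Friction 0.15 N m; stays where left. Dark steel strap 24 mm wide, 8 mm thick, top 152 mm above the table.
- post (a point): On the axis of the steel post (28 mm across) on which the arm swings, 152 mm above the table, 150 mm from the cap's axis. Fixed. Frame: x points from the pot to the post, z up.
- mouth (a point): Centre of the mouth of the steel pot (neck 72 mm across, pot 96 mm across), 120 mm above the table. The pot and post stand on a fixed grey base 270 by 120 mm. Fixed. Frame: x points from the pot to the post.
- dial_gauge: Bystander: dial gauge lying flat, 60 mm disc 24 mm high with a stem 45 mm long; origin under the disc's centre.
- vee_block: Bystander: steel vee block 90 x 60 x 46 mm; origin at the centre of its underside.
- parts_case: Bystander: flat grey case with clear lid, 122 x 82 x 36 mm; origin at the centre of its underside.

How it is judged (in metres and radians):
On the way, in this order (a step that is already met when the one before it is completed fails the run):
1. the pawl is thrown back (over 1.3 rad) while the cap is still screwed down (value of joint pawl above 1.3 rad and value of joint cap below 0.3 rad), for 0.2 s.
2. the cap is unscrewed (over 1.2 rad) while the arm is still over the mouth (value of joint cap above 1.2 rad and value of joint swing below 0.3 rad), for 0.2 s.
3. the arm is swung aside (over 1.2 rad) (value of joint swing above 1.2 rad), for 0.2 s.
At the end, for the whole second after the job is handed in: The pawl is thrown back (over 1.3 rad), the cap is unscrewed (over 1.1 of 1.4 rad), the arm is swung aside (over 1.2 of 1.4 rad), and cap and arm are at rest (under 0.05 rad/s) (value of joint pawl above 1.3 rad and value of joint cap above 1.1 rad and value of joint swing above 1.2 rad and velocity of joint swing between -0.05 and 0.05 rad/s and velocity of joint cap between -0.05 and 0.05 rad/s); the robot touches nothing.
It fails at once if a bystander (dial gauge, vee block or parts case) is moved by more than 30 mm (distance of any of dial_gauge, vee_block, parts_case from where it was at the start of the episode above 0.03 m).
It also fails if it takes over 58 s, if anything falls off the work surface, if the arm or the gripper's body presses on something with over 40 N, if the wrist force passes 120 N, or if a joint passes its speed limit or range.

## Working session

There is one attempt and no reset: what is moved stays moved. The work goes in short steps, Python scripts to look and compute and a shell command to move; the robot and the scene stay as the last step left them, time stands still between calls to the robot, and variables do not carry over. Pictures are saved under pics/ and viewed, and the job is handed in when it is done.

```bash
ls; mkdir -p pics; python3 - <<'E'
from plant import env, imaging
import cv2
s=env.read_state(); print(s)
for n in("side","top"):
    p,d=imaging.grab_frame(n); cv2.imwrite(f"pics/{n}0.png",p)
    import numpy as np
    np.save(f"pics/{n}0.npy",d); print(imaging.camera_info(n))
E
```

```text
pics
{'t': 0.0, 'joint_pos': array([ 1.14439607,  0.43522414,  0.02498268,  1.57411842, -0.0115606 ,
        1.1339729 , -0.07507788]), 'joint_velocities': array([-1.06646237e-03,  1.52582736e-03,  1.77058937e-04, -6.77133187e-04,
       -2.75583339e-05,  1.40658586e-03, -2.47086439e-03]), 'joint_torque': array([ 8.75442420e-04, -6.67851591e+01,  9.85650681e-01, -3.14457572e+01,
       -6.04482251e-02,  4.28532623e-02,  1.49222215e-04]), 'position': array([ 198.60064057, -592.01451466,  195.63615978]), 'ee_rot': array([-7.59095247e-04,  9.86925694e-01,  1.61173978e-01, -2.16674245e-04]), 'ft_force': array([ 0.579585  , -0.50928377, -0.25308085]), 'moment': array([ 0.02412264, -0.06390259, -0.01518026]), 'opening': 91.63101348524786}
{'fx': 544.1204419992108, 'fy': 544.1204419992108, 'cx': 322.6339303778316, 'cy': 241.25591375965251, 'world_from_camera': array([[-6.90293256e-01, -4.15696495e-01,  5.92192236e-01,
        -7.93772725e+01],
       [-7.23366524e-01,  3.79129701e-01, -5.77062858e-01,
         5.70736227e+02],
       [ 1.53653425e-02, -8.26714639e-01, -5.62411604e-01,
         7.27086129e+02],
       [ 0.00000000e+00,  0.00000000e+00,  0.00000000e+00,
         1.00000000e+00]])}
{'fx': 594.0733689947012, 'fy': 594.0733689947012, 'cx': 324.68012552842123, 'cy': 233.77080554214882, 'world_from_camera': array([[ 2.35501650e-02, -9.94776834e-01,  9.93198911e-02,
         4.48098180e+02],
       [-9.99720234e-01, -2.36523130e-02,  1.49047941e-04,
        -3.10710909e+01],
       [ 2.20087572e-03, -9.92956148e-02, -9.95055545e-01,
         1.42478748e+03],
       [ 0.00000000e+00,  0.00000000e+00,  0.00000000e+00,
         1.00000000e+00]])}
```

View pics/top0.png

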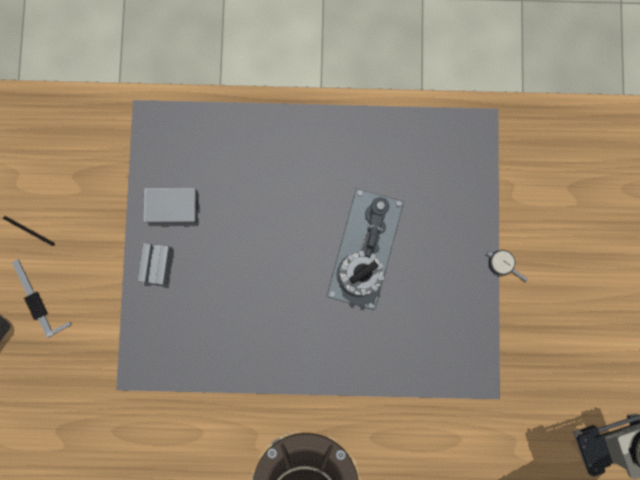

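View pics/side0.png

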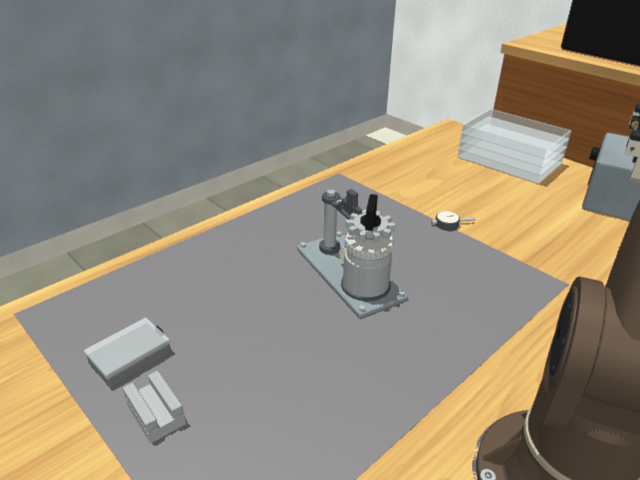

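```bash
cat > h.py <<'E'
from plant import env, imaging
import cv2, numpy as np
def crop(n,x0,y0,w,h,k,out):
    p,d=imaging.grab_frame(n); c=cv2.resize(p[y0:y0+h,x0:x0+w],None,fx=k,fy=k,interpolation=cv2.INTER_CUBIC); cv2.imwrite(out,c); return p,d
def ray(n,u,v,z):
    "point on pixel ray at world height z"
    c=imaging.camera_info(n);M=c["world_from_camera"]
    r=M[:3,:3]@np.array([(u-c["cx"])/c["fx"],(v-c["cy"])/c["fy"],1]);o=M[:3,3]
    return o+r*(z-o[2])/r[2]
def pt(n,d,u,v):
    c=imaging.camera_info(n);M=c["world_from_camera"];z=d[int(round(v)),int(round(u))]
    return M[:3,:3]@(z*np.array([(u-c["cx"])/c["fx"],(v-c["cy"])/c["fy"],1]))+M[:3,3]
def proj(n,P):
    c=imaging.camera_info(n);M=c["world_from_camera"];q=M[:3,:3].T@(np.asarray(P,float)-M[:3,3])
    return np.array([c["fx"]*q[0]/q[2]+c["cx"],c["fy"]*q[1]/q[2]+c["cy"]])
E
python3 - <<'E'
from h import *
for n,a in(("top",(315,180,100,135)),("side",(285,170,140,150))):
    p=cv2.imread(f"pics/{n}0.png");x,y,w,h=a;k=5.5 if n=="side" and 0 else 4
    cv2.imwrite(f"pics/{n}0c.png",cv2.resize(p[y:y+h,x:x+w],None,fx=k,fy=k,interpolation=cv2.INTER_CUBIC))
E
```

```text
(no output)
```

View pics/top0c.png

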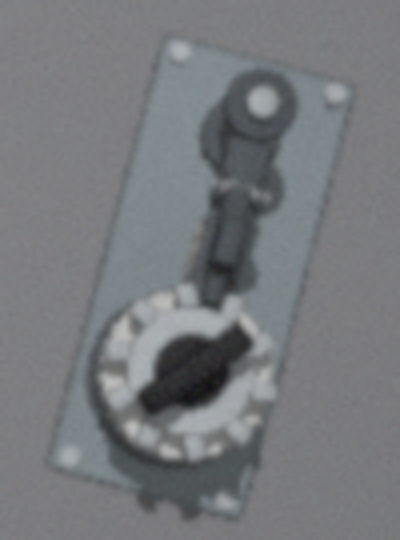

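View pics/side0c.png

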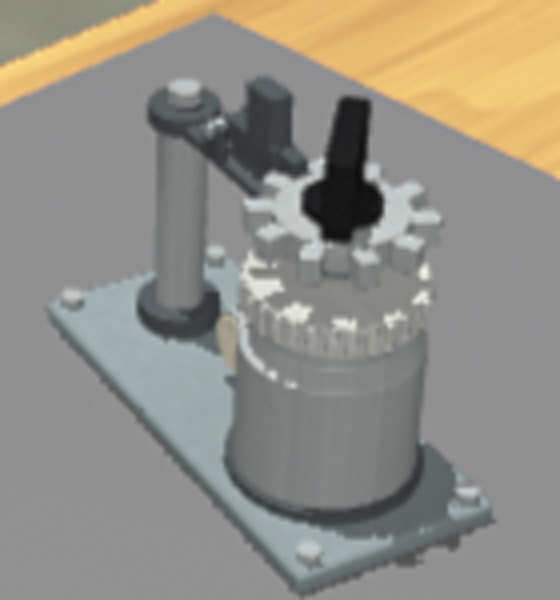

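```bash
python3 - <<'E'
from h import *
d=np.load("pics/top0.npy"); ds=np.load("pics/side0.npy")
T=lambda u,v:(315+u/4-.4,180+v/4-.4)
S=lambda u,v:(285+u/4-.4,170+v/4-.4)
np.set_printoptions(precision=1,suppress=True)
print("post top",pt("top",d,*T(263,101)))
P=pt("top",d,*T(263,101))
a=ray("top",*T(245,335),215);b=ray("top",*T(150,403),215);print("bar",a,b,(a+b)/2,pt("top",d,*T(197,369)))
C=(a+b)/2
print("dist",np.linalg.norm((P-C)[:2]),"yaw",np.arctan2((P-C)[1],(P-C)[0]),"bar yaw",np.arctan2((a-b)[1],(a-b)[0]))
cs=[ray("top",*T(*q),8) for q in((168,40),(353,90),(240,518),(50,463))]
e=(cs[0]+cs[1]-cs[2]-cs[3])/2;print("base yaw",np.arctan2(e[1],e[0]),np.linalg.norm(e),sum(cs)/4)
print("fin top",pt("top",d,*T(232,225)),pt("top",d,*T(226,250)),pt("top",d,*T(236,205)))
print("side: post top",pt("side",ds,*S(184,92)),"fin",pt("side",ds,*S(262,80)),pt("side",ds,*S(262,100)),"bar", pt("side",ds,*S(355,102)))
E
```

```text
post top [ 638.8 -148.6  165.7]
bar [ 510.8 -136.5  215. ] [475.1 -88.8 215. ] [ 493.  -112.7  215. ] [ 493.  -112.5  213. ]
dist 150.19667059117089 yaw -0.24140255489762083 bar yaw -0.9289041202456096
base yaw -0.2472637370000776 264.62111210532566 [ 556.3 -129.     8. ]
fin top [ 567.9 -129.8  204.9] [ 554.9 -126.9  205.2] [ 581.5 -134.2  175. ]
side: post top [ 632.9 -144.2  165.5] fin [ 566.6 -132.4  204.1] [ 556.3 -121.9  201. ] bar [ 507.3 -134.2  215.7]
```

```bash
cat >> h.py <<'E'
from scipy.spatial.transform import Rotation as R
YAW=-0.243; U=np.array([np.cos(YAW),np.sin(YAW),0]); C=np.array([493,-112.5,0.]); POST=C+150*U; PIV=C+100*U+[0,0,166]
def pose():
    s=env.read_state();q=s["ee_rot"];return s,np.array(s["position"]),R.from_quat([q[1],q[2],q[3],q[0]])
def rel(p,yawy=None):
    s,p0,r=pose();d=r.inv().apply(np.asarray(p,float)-p0)/10
    y=r.as_matrix()[:,1];cy=np.arctan2(y[1],y[0])
    roll=0 if yawy is None else -((yawy-cy+np.pi)%(2*np.pi)-np.pi)
    return np.round(d,2),round(roll,3)
def show():
    s,p0,r=pose();y=r.as_matrix()[:,1]
    print("t",round(s["t"],2),"p",p0.round(1),"yawy",round(np.arctan2(y[1],y[0]),3),"z",r.as_matrix()[:,2].round(3),"F",s["ft_force"].round(1),"M",s["moment"].round(2),"op",round(s["opening"],1),"j",s["joint_pos"].round(2))
E
python3 - <<'E'
from h import *
show(); F=PIV-34*U+[0,0,22]; print(F,rel([F[0],F[1],270],1.328))
E
```

```text
t 0.1 p [ 198.6 -592.1  195.7] yawy -1.247 z [-0.001  0.001 -1.   ] F [-0.7  0.1  0. ] M [-0.02 -0.03 -0.01] op 91.6 j [ 1.14  0.44  0.02  1.57 -0.01  1.13 -0.08]
[ 557.0609528  -128.38062738  188.        ] (array([ 48.73, -32.57,  -7.39]), np.float64(-2.575))
```

```bash
python3 -m crank '[{"fingers":1,"tx":2,"ty":-1.5,"tz":-3,"roll":-0.1},{"fingers":1,"tx":5,"ty":-3,"tz":-6,"roll":-0.2},{"fingers":1,"tx":8,"ty":-5,"tz":-7.4,"roll":-0.3},{"fingers":1,"tx":11,"ty":-7,"tz":-7.4,"roll":-0.4},{"fingers":1,"tx":14,"ty":-9,"tz":-7.4,"roll":-0.52},{"fingers":1,"tx":17,"ty":-11,"tz":-7.4,"roll":-0.64},{"fingers":1,"tx":20,"ty":-13,"tz":-7.4,"roll":-0.76},{"fingers":1,"tx":23,"ty":-15,"tz":-7.4,"roll":-0.88},{"fingers":1,"tx":26,"ty":-17,"tz":-7.4,"roll":-1.0},{"fingers":1,"tx":29,"ty":-19,"tz":-7.4,"roll":-1.12}]'
python3 - <<'E'
from h import *
show(); F=PIV-34*U+[0,0,22]; print(F,rel([F[0],F[1],270],1.328))
E
```

```text
t: 0.93
position: [413.7, -318.2, 269.8]
ee_rot: [-0.001, 0.749, 0.663, 0.0]
ft_force: [0.7, 0.0, -0.2]
opening: 91.8
t 0.93 p [ 413.7 -318.2  269.8] yawy -0.121 z [-0.001  0.001 -1.   ] F [ 0.7  0.  -0.2] M [-0.02 -0.09  0.02] op 91.8 j [ 0.82  0.24 -0.33  1.69  0.08  1.23  0.35]
[ 557.0609528  -128.38062738  188.        ] (array([ 2.057e+01,  1.193e+01, -1.000e-02]), np.float64(-1.449))
```

```bash
python3 -m crank '[{"fingers":1,"tx":2,"ty":1.2,"tz":0,"roll":-0.12},{"fingers":1,"tx":4,"ty":2.4,"tz":0,"roll":-0.24},{"fingers":1,"tx":6.5,"ty":3.7,"tz":0,"roll":-0.36},{"fingers":1,"tx":9,"ty":5.2,"tz":0,"roll":-0.48},{"fingers":1,"tx":11.5,"ty":6.7,"tz":0,"roll":-0.6},{"fingers":1,"tx":14,"ty":8.1,"tz":0,"roll":-0.72},{"fingers":1,"tx":16.5,"ty":9.5,"tz":0,"roll":-0.84},{"fingers":1,"tx":19,"ty":11,"tz":0,"roll":-0.96},{"fingers":1,"tx":20.57,"ty":11.9,"tz":0,"roll":-1.08},{"fingers":1,"tx":20.57,"ty":11.93,"tz":0,"roll":-1.2}]'
python3 - <<'E'
from h import *
show(); F=PIV-34*U+[0,0,22]; print(F,rel([F[0],F[1],270],1.328)); 
E
```

```text
t: 1.77
position: [558.7, -123.4, 269.7]
ee_rot: [-0.001, 0.238, 0.971, 0.002]
ft_force: [-0.6, 0.0, -0.5]
opening: 91.9
t 1.77 p [ 558.7 -123.4  269.7] yawy 1.091 z [-0.     0.004 -1.   ] F [-0.6  0.  -0.5] M [ 0.06 -0.13  0.04] op 91.9 j [ 0.59  0.37 -0.64  1.55  0.22  1.29  1.01]
[ 557.0609528  -128.38062738  188.        ] (array([-0.08, -0.52, -0.04]), np.float64(-0.237))
```

```bash
python3 -m crank '[{"fingers":1,"tx":-0.05,"ty":-0.2,"tz":0,"roll":-0.12},{"fingers":1,"tx":-0.08,"ty":-0.5,"tz":0,"roll":-0.237},{"fingers":1,"tx":-0.08,"ty":-0.52,"tz":1.5,"roll":-0.237},{"fingers":0.6,"tx":-0.08,"ty":-0.52,"tz":3,"roll":-0.237},{"fingers":0.3,"tx":-0.08,"ty":-0.52,"tz":4.5,"roll":-0.237},{"fingers":0,"tx":-0.08,"ty":-0.52,"tz":6,"roll":-0.237},{"fingers":0,"tx":-0.08,"ty":-0.52,"tz":6,"roll":-0.237},{"fingers":0,"tx":-0.08,"ty":-0.52,"tz":6,"roll":-0.237},{"fingers":0,"tx":-0.08,"ty":-0.52,"tz":6,"roll":-0.237},{"fingers":0,"tx":-0.08,"ty":-0.52,"tz":6,"roll":-0.237}]'
python3 - <<'E'
from h import *
show(); F=PIV-34*U+[0,0,22]; print(F,rel([F[0],F[1],173],1.328)); 
crop("side",270,120,160,150,4,"pics/s1.png");crop("top",310,170,120,130,4,"pics/t1.png")
E
```

```text
t: 2.6
position: [557.6, -128.1, 210.7]
ee_rot: [0.0, 0.121, 0.993, 0.002]
ft_force: [0.6, -0.1, 0.1]
opening: 50.0
t 2.6 p [ 557.6 -128.1  210.7] yawy 1.328 z [ 0.001  0.004 -1.   ] F [ 0.6 -0.1  0.1] M [ 0.08 -0.1   0.01] op 50.0 j [ 0.62  0.42 -0.68  1.64  0.28  1.17  1.2 ]
[ 557.0609528  -128.38062738  188.        ] (array([ 0.05, -0.06,  3.77]), np.float64(-0.0))
```

View pics/s1.png

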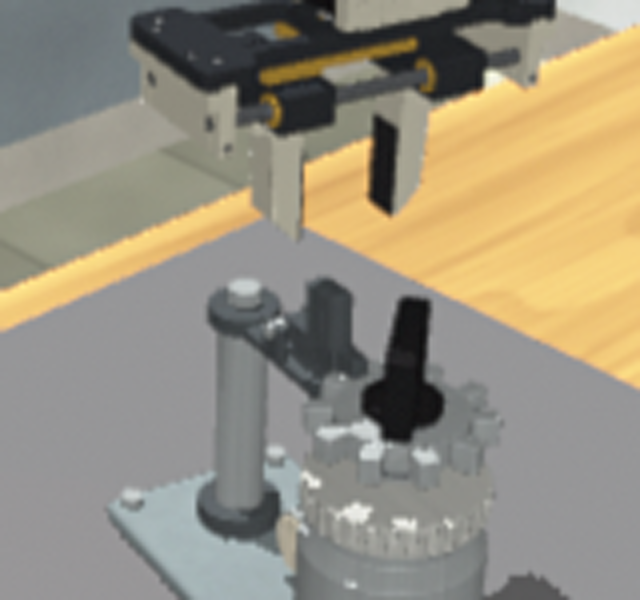

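View pics/t1.png

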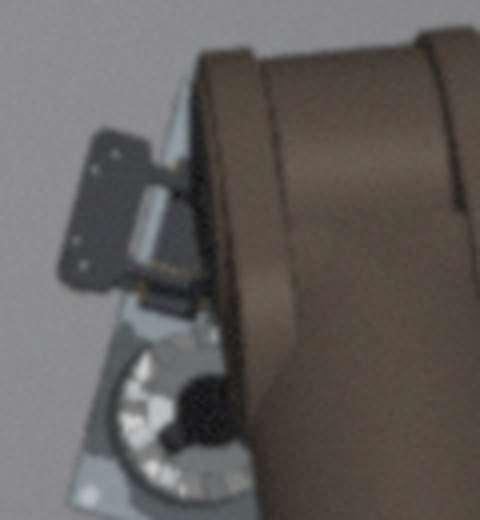

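```bash
python3 - <<'E'
from h import *
f=lambda P:((proj("side",P)-[270,120])*4+2).round(0)
y=np.array([np.cos(1.328),np.sin(1.328),0])
F=PIV-34*U+[0,0,22]
p=np.array([557.6,-128.1,210.7])
print("tips",f(p+25*y),f(p-25*y),f(p)); 
for a in(-13,13):
  for b in(-7,7): print("fintop",a,b,f(F+a*U+b*y+[0,0,13]))
print("post top",f(POST+[0,0,165.7]),"bar ends",f(C+[0,0,215]))
p,d=imaging.grab_frame("side")
for u,v in((295,235),(385,205),(325,285),(400,310)): print(u,v,pt("side",d,270+u/4-.4,120+v/4-.4).round(1))
E
```

```text
tips [287. 290.] [373. 267.] [330. 278.]
fintop -13 -7 [357. 304.]
fintop -13 7 [333. 310.]
fintop 13 -7 [328. 281.]
fintop 13 7 [305. 287.]
post top [243. 285.] bar ends [407. 330.]
295 235 [553.5 -97.7 246.5]
385 205 [ 544.5 -150.7  247.7]
325 285 [ 562.5 -130.2  203.8]
400 310 [ 507.3 -123.6  215.4]
```

```bash
python3 - <<'E'
from h import *
show()
p,d=crop("side",300,120,80,90,7,"pics/s2.png")
c=imaging.camera_info("side");M=c["world_from_camera"]
v,u=np.mgrid[120:210,300:380];z=d[120:210,300:380]
P=np.stack([(u-c["cx"])/c["fx"]*z,(v-c["cy"])/c["fy"]*z,z],-1)@M[:3,:3].T+M[:3,3]
m=(z>0)&(P[...,2]>206)&(P[...,0]>535)
Q=P[m]; 
print(np.histogram(Q[:,2],bins=np.arange(205,320,5)))
for lo in(206,216,226,236,246,256): 
  q=Q[(Q[:,2]>=lo)&(Q[:,2]<lo+10)]; print(lo,len(q),q.mean(0).round(1) if len(q) else "", q.min(0).round(0) if len(q) else "",q.max(0).round(0) if len(q) else "")
E
```

```text
t 2.75 p [ 557.4 -128.1  210.4] yawy 1.327 z [ 0.001  0.004 -1.   ] F [0.  0.2 0. ] M [ 0.06 -0.12 -0.  ] op 46.1 j [ 0.62  0.42 -0.68  1.64  0.28  1.17  1.2 ]
(array([ 1,  0,  0,  0,  0,  0,  0, 17, 34, 42, 57, 64, 68, 63, 65, 70, 72,
       70, 46, 24, 42, 96]), array([205, 210, 215, 220, 225, 230, 235, 240, 245, 250, 255, 260, 265,
       270, 275, 280, 285, 290, 295, 300, 305, 310, 315]))
206 1 [ 555.2 -122.9  206.9] [ 555. -123.  207.] [ 555. -123.  207.]
216 0   
226 0   
236 23 [ 551.8 -139.1  243.7] [ 541. -158.  241.] [571. -98. 246.]
246 82 [ 549.7 -135.3  251.4] [ 537. -163.  246.] [578. -89. 256.]
256 123 [ 552.5 -123.1  261. ] [ 536. -166.  256.] [578. -87. 266.]
```

View pics/s2.png

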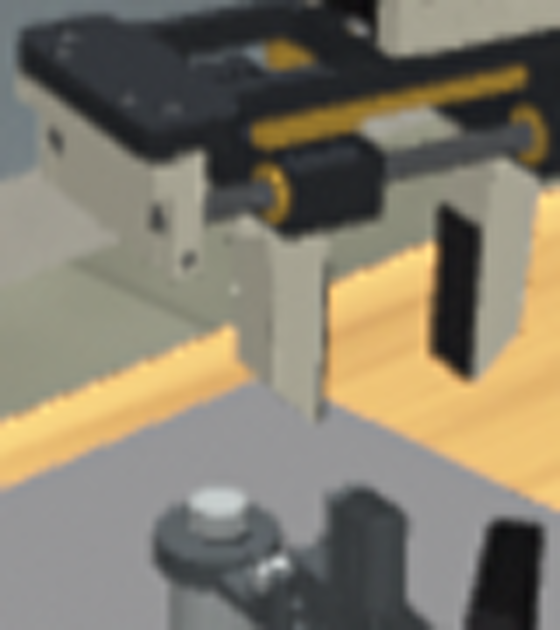

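```bash
python3 - <<'E'
from h import *
from scipy.optimize import least_squares
f=lambda P:((proj("side",P)-[300,120])*7+3)
y=np.array([np.cos(1.327),np.sin(1.327),0]);x=np.array([y[1],-y[0],0])
p=np.array([557.4,-128.1,210.4])
# right finger (y negative): inner pad bottom corners ; left finger inner near bottom corner
obs=np.array([(432,350),(472,380),(322,420)])
print([f(p+[0,0,30]+a*x+b*y).round(0).tolist() for a in(-9.5,9.5) for b in(-23,23)], x)
def res(o): return np.concatenate([f(p+o+9.5*x-23*y)-obs[0],f(p+o-9.5*x-23*y)-obs[1],f(p+o-9.5*x+23*y)-obs[2]])
r=least_squares(res,[0,0,30.]);print(r.x,r.fun)
p_,d=imaging.grab_frame("top");cv2.imwrite("pics/t2.png",p_)
s=env.read_state();print(s["joint_pos"],s["position"])
E
```

```text
[[461.0, 388.0], [320.0, 424.0], [424.0, 360.0], [284.0, 396.0]] [ 0.97042858 -0.24138842  0.        ]
[-40.63929614  42.7901583   62.57779761] [ 0.27218107  0.80458578  0.19444503  0.12355881 -0.45397364 -0.89948847]
[ 0.61797623  0.42321069 -0.67540166  1.64454469  0.27796529  1.17285563
  1.20452185] [ 557.22948607 -128.15402758  210.09298804]
```

```bash
python3 -m crank '[{"fingers":0.2,"tx":0,"ty":0,"tz":0.5,"roll":0},{"fingers":0.2,"tx":0,"ty":0,"tz":1,"roll":0},{"fingers":0.2,"tx":0,"ty":0,"tz":1.5,"roll":0},{"fingers":0.2,"tx":0,"ty":0,"tz":2,"roll":0},{"fingers":0.2,"tx":0,"ty":0,"tz":2.5,"roll":0},{"fingers":0.2,"tx":0,"ty":0,"tz":3,"roll":0},{"fingers":0.2,"tx":0,"ty":0,"tz":3.5,"roll":0},{"fingers":0.2,"tx":0,"ty":0,"tz":3.7,"roll":0},{"fingers":0.2,"tx":0,"ty":0,"tz":3.7,"roll":0},{"fingers":0.2,"tx":0,"ty":0,"tz":3.7,"roll":0}]'
python3 - <<'E'
from h import *
show()
p,d=crop("side",300,130,80,80,7,"pics/s3.png"); np.save("pics/s3.npy",d)
E
```

```text
t: 3.68
position: [557.3, -127.9, 173.1]
ee_rot: [-0.0, 0.121, 0.993, 0.002]
ft_force: [-0.1, -0.8, -0.2]
opening: 55.0
t 3.68 p [ 557.3 -127.9  173.1] yawy 1.328 z [ 0.     0.004 -1.   ] F [-0.1 -0.8 -0.2] M [ 0.12 -0.21 -0.01] op 55.0 j [ 0.61  0.46 -0.66  1.7   0.3   1.1   1.18]
```

View pics/s3.png

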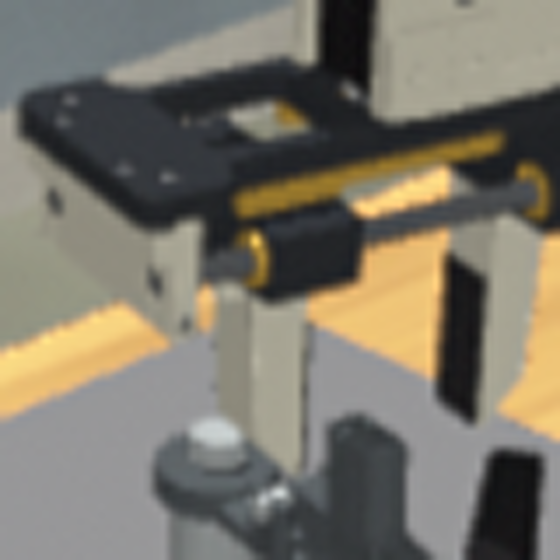

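```bash
python3 - <<'E'
from h import *
s,p,r=pose();d=np.load("pics/s3.npy")
m=r.as_matrix();x,y=m[:,0],m[:,1]
f=lambda P:((proj("side",P)-[300,130])*7+3).round(0).tolist()
for dz in(0,20,30,40): print(dz,[f(p+[0,0,dz]+a*x+b*y) for a in(-9.5,9.5) for b in(-27.5,27.5)])
for u,v in((460,330),(460,390),(465,300),(500,300),(275,400),(280,450),(230,380),(500,380),(235,330)):
    P=pt("side",d,300+u/7-.4,130+v/7-.4);print(u,v,P.round(1),"tool",((P-p)@m).round(1))
E
```

```text
0 [[424.0, 495.0], [262.0, 540.0], [460.0, 524.0], [297.0, 570.0]]
20 [[428.0, 434.0], [264.0, 478.0], [464.0, 463.0], [300.0, 508.0]]
30 [[430.0, 404.0], [266.0, 447.0], [466.0, 432.0], [301.0, 477.0]]
40 [[432.0, 373.0], [267.0, 416.0], [468.0, 401.0], [302.0, 445.0]]
460 330 [ 548.3 -154.7  232.1] tool [  2.3 -27.9 -58.9]
460 390 [ 549.  -157.2  211.8] tool [  1.1 -30.2 -38.7]
465 300 [ 548.2 -155.8  241.1] tool [  2.2 -29.  -68. ]
500 300 [ 538.2 -159.1  243.8] tool [ 11.1 -34.5 -70.6]
275 400 [555.2 -88.1 231.2] tool [ 11.7  38.4 -57.8]
280 450 [554.3 -89.8 215.5] tool [ 12.2  36.4 -42.1]
230 380 [570.8 -86.2 231.9] tool [ -2.9  44.  -58.4]
500 380 [ 537.9 -161.2  218. ] tool [ 10.9 -36.8 -44.9]
235 330 [568.4 -85.2 248.5] tool [ -0.3  44.5 -75.1]
```

```bash
python3 -m crank '[{"fingers":0.2,"tx":0,"ty":0,"tz":0.4,"roll":0},{"fingers":0.2,"tx":0,"ty":0,"tz":0.8,"roll":0},{"fingers":0.2,"tx":0,"ty":0,"tz":1.1,"roll":0},{"fingers":0.2,"tx":0,"ty":0,"tz":1.4,"roll":0},{"fingers":0.2,"tx":0,"ty":0,"tz":1.7,"roll":0},{"fingers":0.2,"tx":0,"ty":0,"tz":2,"roll":0},{"fingers":0.2,"tx":0,"ty":0,"tz":2.3,"roll":0},{"fingers":0.2,"tx":0,"ty":0,"tz":2.5,"roll":0},{"fingers":0.2,"tx":0,"ty":0,"tz":2.5,"roll":0},{"fingers":0.2,"tx":0,"ty":0,"tz":2.5,"roll":0}]'
python3 - <<'E'
from h import *
show()
p,d=crop("side",300,130,80,80,7,"pics/s4.png"); np.save("pics/s4.npy",d)
E
```

```text
t: 4.57
position: [557.4, -127.9, 148.2]
ee_rot: [-0.0, 0.121, 0.993, 0.002]
ft_force: [-0.6, 0.3, -0.6]
opening: 55.4
t 4.57 p [ 557.4 -127.9  148.2] yawy 1.327 z [ 0.     0.004 -1.   ] F [-0.6  0.3 -0.6] M [ 0.07 -0.16  0.  ] op 55.4 j [ 0.6   0.48 -0.65  1.73  0.33  1.05  1.16]
```

View pics/s4.png

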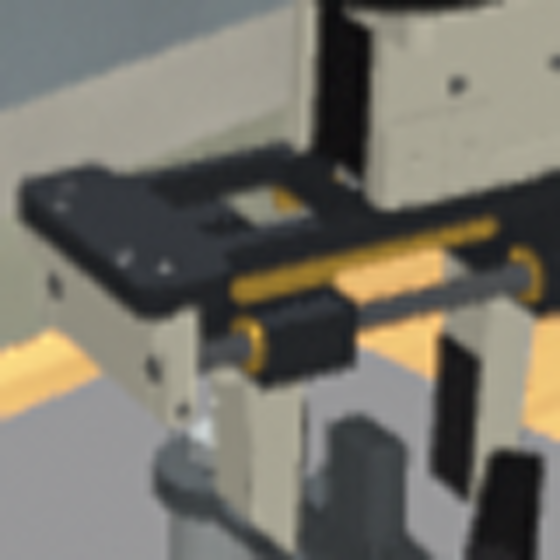

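```bash
python3 -m crank '[{"fingers":0.2,"tx":0,"ty":0,"tz":0.3,"roll":0},{"fingers":0.2,"tx":0,"ty":0,"tz":0.5,"roll":0},{"fingers":-0.3,"tx":0,"ty":0,"tz":0.5,"roll":0},{"fingers":-0.4,"tx":0,"ty":0,"tz":0.5,"roll":0},{"fingers":-0.5,"tx":0,"ty":0,"tz":0.5,"roll":0},{"fingers":-0.7,"tx":0,"ty":0,"tz":0.5,"roll":0},{"fingers":-1,"tx":0,"ty":0,"tz":0.5,"roll":0},{"fingers":-1,"tx":0,"ty":0,"tz":0.5,"roll":0},{"fingers":-1,"tx":0,"ty":0,"tz":0.5,"roll":0},{"fingers":-1,"tx":0,"ty":0,"tz":0.5,"roll":0}]'
python3 - <<'E'
from h import *
show()
p,d=crop("side",300,130,80,80,7,"pics/s5.png"); np.save("pics/s5.npy",d)
s,p,r=pose(); y=r.as_matrix()[:,1]
print("lateral off", (PIV-p)@y, "u from cap",(p-C)@U)
E
```

```text
t: 5.45
position: [557.4, -128.1, 143.4]
ee_rot: [0.0, 0.121, 0.993, 0.002]
ft_force: [-0.8, -0.8, 0.9]
opening: 14.0
t 5.45 p [ 557.4 -128.1  143.4] yawy 1.327 z [ 0.001  0.004 -1.   ] F [-0.8 -0.8  0.9] M [-0.25 -0.04 -0.1 ] op 14.0 j [ 0.6   0.48 -0.65  1.73  0.33  1.04  1.16]
lateral off -0.24240789713918062 u from cap 66.28164344407871
```

View pics/s5.png

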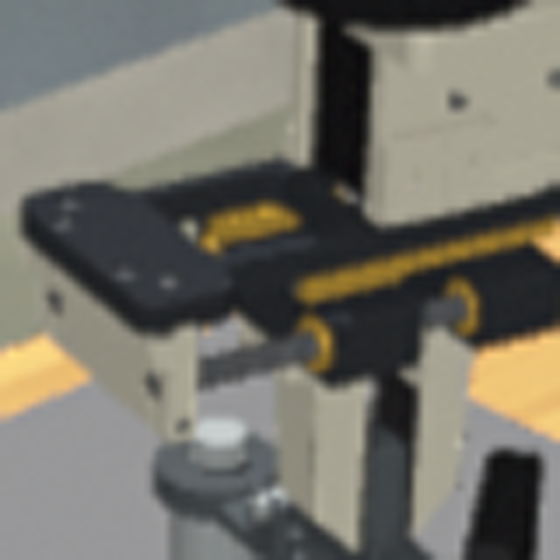

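```bash
python3 -m crank '[{"fingers":-1,"tx":0.28,"ty":0,"tz":-0.33,"roll":0},{"fingers":-1,"tx":0.6,"ty":0,"tz":-0.62,"roll":0},{"fingers":-1,"tx":0.95,"ty":0,"tz":-0.88,"roll":0},{"fingers":-1,"tx":1.32,"ty":0,"tz":-1.1,"roll":0},{"fingers":-1,"tx":1.71,"ty":0,"tz":-1.28,"roll":0},{"fingers":-1,"tx":2.11,"ty":0,"tz":-1.43,"roll":0},{"fingers":-1,"tx":2.53,"ty":0,"tz":-1.53,"roll":0},{"fingers":-1,"tx":2.96,"ty":0,"tz":-1.6,"roll":0},{"fingers":-1,"tx":3.39,"ty":0,"tz":-1.62,"roll":0},{"fingers":-1,"tx":3.39,"ty":0,"tz":-1.62,"roll":0}]'
python3 - <<'E'
from h import *
show()
p,d=crop("side",300,130,80,80,7,"pics/s6.png")
E
```

```text
t: 6.33
position: [529.9, -121.2, 160.8]
ee_rot: [0.006, 0.122, 0.993, 0.002]
ft_force: [20.9, -5.1, -14.2]
opening: 0.6
t 6.33 p [ 529.9 -121.2  160.8] yawy 1.327 z [ 0.012  0.003 -1.   ] F [ 20.9  -5.1 -14.2] M [-0.82 -4.81  0.28] op 0.6 j [ 0.63  0.42 -0.68  1.79  0.3   1.03  1.17]
```

View pics/s6.png

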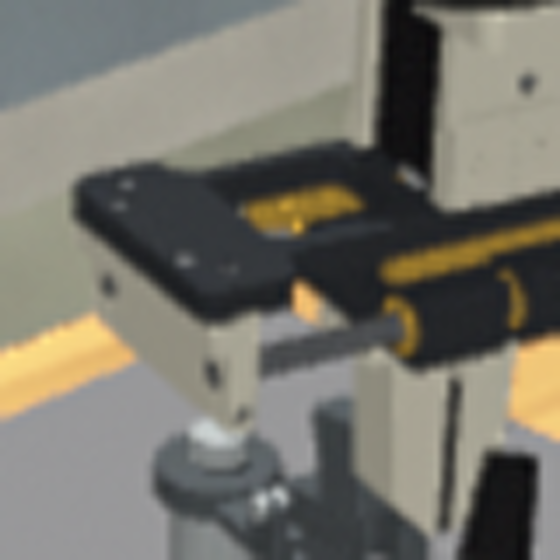

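```bash
python3 -m crank '[{"fingers":-1,"tx":-0.3,"ty":0,"tz":-0.1,"roll":0},{"fingers":-1,"tx":-0.4,"ty":0,"tz":-0.6,"roll":0},{"fingers":-1,"tx":-0.4,"ty":0,"tz":-1.5,"roll":0},{"fingers":-1,"tx":-0.4,"ty":0,"tz":-2.5,"roll":0},{"fingers":-1,"tx":-0.4,"ty":0,"tz":-3.5,"roll":0},{"fingers":-1,"tx":-0.4,"ty":0,"tz":-4.5,"roll":0},{"fingers":0,"tx":-1.4,"ty":0,"tz":-5.5,"roll":0},{"fingers":0.2,"tx":-2.4,"ty":0,"tz":-6,"roll":0},{"fingers":0.2,"tx":-2.8,"ty":0,"tz":-6,"roll":0},{"fingers":0.2,"tx":-2.8,"ty":0,"tz":-6,"roll":0}]'
python3 - <<'E'
from h import *
show(); F=PIV-34*U+[0,0,22]; print(rel([F[0],F[1],200],1.328))
p,d=crop("side",270,120,160,150,4,"pics/s7.png")
E
```

```text
t: 7.22
position: [557.1, -128.2, 221.6]
ee_rot: [0.006, 0.122, 0.993, 0.002]
ft_force: [-0.4, 0.7, -0.5]
opening: 22.3
t 7.22 p [ 557.1 -128.2  221.6] yawy 1.327 z [ 0.013  0.003 -1.   ] F [-0.4  0.7 -0.5] M [ 0.1  -0.15  0.05] op 22.3 j [ 0.63  0.41 -0.68  1.64  0.27  1.18  1.21]
(array([ 0.02, -0.03,  2.16]), np.float64(-0.001))
```

View pics/s7.png

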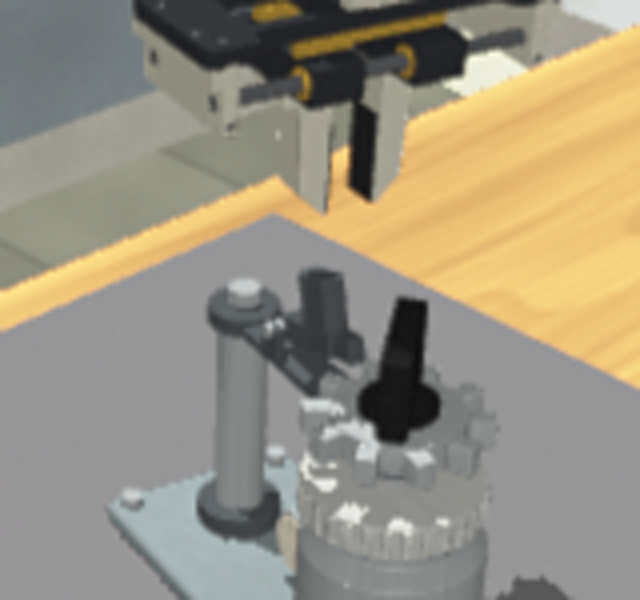

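```bash
python3 - <<'E'
from h import *
d=imaging.grab_frame("side")[1]
P=[]
for u in range(308,342,4):
  for v in range(268,276,4):
    P.append(pt("side",d,270+u/4-.4,120+v/4-.4))
P=np.array(P);print(np.c_[(P-PIV)@U,P[:,2]-166].round(0).tolist())
f=lambda P:((proj("side",P)-[270,120])*4+2).round(0).tolist()
yv=np.array([-U[1],U[0],0])
for q in(0,.1,.2,.3,.4):
  c,s=np.cos(q),np.sin(q); g=lambda a,b,w: PIV+U*(a*c+b*s)+[0,0,-a*s+b*c]+yv*w
  print(q,[f(g(a,35,w)) for a in(-47,-21) for w in(-7,7)],"tip",f(g(-65,7,0)))
E
```

```text
[[-16.0, 42.0], [-21.0, 43.0], [-18.0, 43.0], [-24.0, 44.0], [-19.0, 43.0], [-26.0, 45.0], [-20.0, 43.0], [-27.0, 45.0], [-21.0, 43.0], [-26.0, 44.0], [298.0, -165.0], [-31.0, 46.0], [300.0, -167.0], [-31.0, 46.0], [292.0, -162.0], [-29.0, 44.0], [292.0, -164.0], [289.0, -165.0]]
0 [[357.0, 304.0], [333.0, 310.0], [328.0, 281.0], [305.0, 287.0]] tip [362.0, 373.0]
0.1 [[353.0, 292.0], [329.0, 299.0], [325.0, 275.0], [301.0, 281.0]] tip [361.0, 360.0]
0.2 [[349.0, 281.0], [325.0, 288.0], [321.0, 269.0], [297.0, 275.0]] tip [360.0, 348.0]
0.3 [[344.0, 271.0], [320.0, 277.0], [317.0, 263.0], [293.0, 270.0]] tip [358.0, 335.0]
0.4 [[339.0, 261.0], [315.0, 267.0], [313.0, 259.0], [289.0, 265.0]] tip [356.0, 322.0]
```

```bash
python3 - <<'E'
from h import *
F=PIV-28*U; print(rel([F[0],F[1],149],1.328))
E
```

```text
(array([-0.67, -0.06,  7.18]), np.float64(-0.001))
```

```bash
python3 -m crank '[{"fingers":-0.1,"tx":-0.67,"ty":-0.06,"tz":0.5,"roll":0},{"fingers":-0.1,"tx":-0.67,"ty":-0.06,"tz":1.5,"roll":0},{"fingers":-0.1,"tx":-0.67,"ty":-0.06,"tz":2.5,"roll":0},{"fingers":-0.1,"tx":-0.67,"ty":-0.06,"tz":3.5,"roll":0},{"fingers":-0.1,"tx":-0.67,"ty":-0.06,"tz":4.5,"roll":0},{"fingers":-0.1,"tx":-0.67,"ty":-0.06,"tz":5.5,"roll":0},{"fingers":-0.1,"tx":-0.67,"ty":-0.06,"tz":6.4,"roll":0},{"fingers":-0.1,"tx":-0.67,"ty":-0.06,"tz":7.0,"roll":0},{"fingers":-0.1,"tx":-0.67,"ty":-0.06,"tz":7.18,"roll":0},{"fingers":-0.5,"tx":-0.67,"ty":-0.06,"tz":7.18,"roll":0}]'
python3 -m crank '[{"fingers":-0.6,"tx":0,"ty":0,"tz":0,"roll":0},{"fingers":-0.7,"tx":0,"ty":0,"tz":0,"roll":0},{"fingers":-1,"tx":0,"ty":0,"tz":0,"roll":0},{"fingers":-1,"tx":0,"ty":0,"tz":0,"roll":0},{"fingers":-1,"tx":0,"ty":0,"tz":0,"roll":0},{"fingers":-1,"tx":0,"ty":0,"tz":0,"roll":0},{"fingers":-1,"tx":0,"ty":0,"tz":0,"roll":0},{"fingers":-1,"tx":0,"ty":0,"tz":0,"roll":0},{"fingers":-1,"tx":0,"ty":0,"tz":0,"roll":0},{"fingers":-1,"tx":0,"ty":0,"tz":0,"roll":0}]'
python3 - <<'E'
from h import *
show()
p,d=crop("side",300,130,80,80,7,"pics/s8.png")
E
```

```text
t: 8.15
position: [562.7, -129.7, 148.4]
ee_rot: [0.005, 0.121, 0.993, 0.002]
ft_force: [0.1, 0.6, 0.1]
opening: 38.3
t: 8.98
position: [562.9, -129.6, 148.9]
ee_rot: [0.005, 0.121, 0.993, 0.002]
ft_force: [-1.9, 1.7, 5.7]
opening: 13.6
t 8.98 p [ 562.9 -129.6  148.9] yawy 1.327 z [ 0.011  0.003 -1.   ] F [-1.9  1.7  5.7] M [ 0.14  0.1  -0.03] op 13.6 j [ 0.6   0.48 -0.66  1.72  0.33  1.04  1.16]
```

View pics/s8.png

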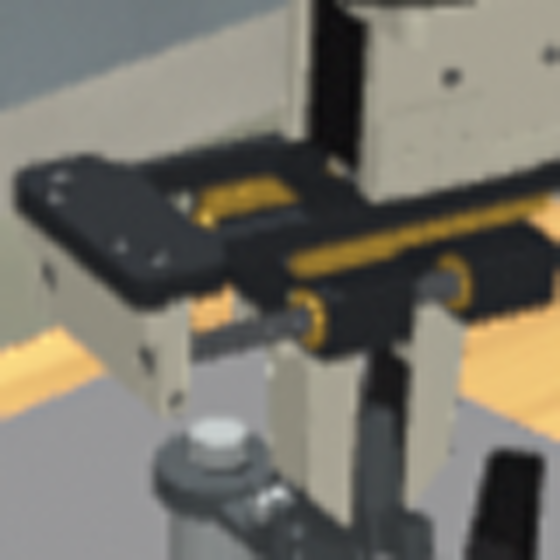

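Gripped, with the fin between the pads at about (385,440). I'll follow the arc towards −tx.

```bash
python3 -m crank '[{"fingers":-1,"tx":-0.22,"ty":0,"tz":-0.18,"roll":0},{"fingers":-1,"tx":-0.46,"ty":0,"tz":-0.34,"roll":0},{"fingers":-1,"tx":-0.74,"ty":0,"tz":-0.5,"roll":0},{"fingers":-1,"tx":-1.03,"ty":0,"tz":-0.65,"roll":0},{"fingers":-1,"tx":-1.33,"ty":0,"tz":-0.77,"roll":0},{"fingers":-1,"tx":-1.64,"ty":0,"tz":-0.87,"roll":0},{"fingers":-1,"tx":-1.96,"ty":0,"tz":-0.95,"roll":0},{"fingers":-1,"tx":-2.28,"ty":0,"tz":-1.0,"roll":0},{"fingers":-1,"tx":-2.6,"ty":0,"tz":-1.02,"roll":0},{"fingers":-1,"tx":-2.93,"ty":0,"tz":-1.03,"roll":0}]'
python3 - <<'E'
from h import *
show()
s,p,r=pose();print("u",(p-PIV)@U)
p,d=crop("side",290,130,90,85,7,"pics/s9.png")
E
```

```text
t: 9.87
position: [587.8, -135.9, 158.4]
ee_rot: [0.001, 0.121, 0.993, 0.002]
ft_force: [-11.3, 4.2, 4.4]
opening: 13.8
t 9.87 p [ 587.8 -135.9  158.4] yawy 1.328 z [ 0.003  0.004 -1.   ] F [-11.3   4.2   4.4] M [ 0.81  2.68 -0.08] op 13.8 j [ 0.58  0.52 -0.65  1.64  0.33  1.1   1.17]
u -2.34441955954168
```

View pics/s9.png

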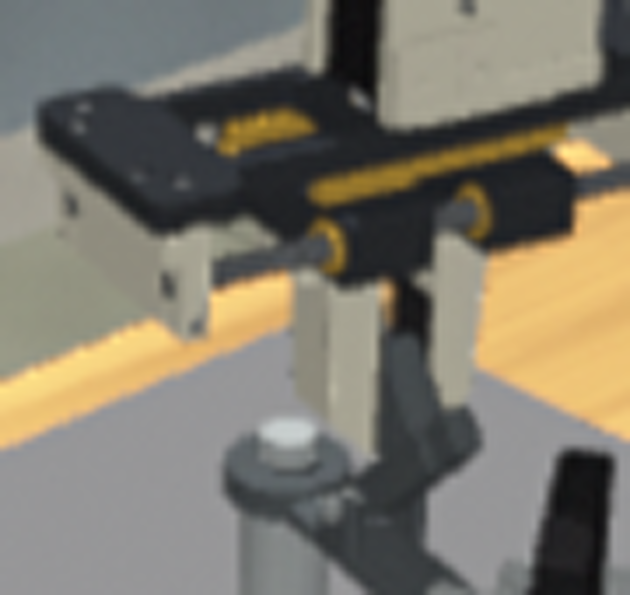

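```bash
python3 -m crank '[{"fingers":-1,"tx":-0.35,"ty":0,"tz":0,"roll":0},{"fingers":-1,"tx":-0.7,"ty":0,"tz":0.02,"roll":0},{"fingers":-1,"tx":-1.05,"ty":0,"tz":0.08,"roll":0},{"fingers":-1,"tx":-1.45,"ty":0,"tz":0.17,"roll":0},{"fingers":-1,"tx":-1.85,"ty":0,"tz":0.3,"roll":0},{"fingers":-1,"tx":-2.2,"ty":0,"tz":0.47,"roll":0},{"fingers":-1,"tx":-2.55,"ty":0,"tz":0.67,"roll":0},{"fingers":-1,"tx":-2.9,"ty":0,"tz":0.9,"roll":0},{"fingers":-1,"tx":-3.2,"ty":0,"tz":1.17,"roll":0},{"fingers":-1,"tx":-3.5,"ty":0,"tz":1.45,"roll":0}]'
python3 - <<'E'
from h import *
show()
s,p,r=pose();print("u",(p-PIV)@U)
p,d=crop("side",290,130,90,85,7,"pics/s10.png")
E
```

```text
t: 10.75
position: [623.5, -144.7, 145.2]
ee_rot: [0.002, 0.121, 0.993, 0.002]
ft_force: [-3.1, 0.1, 10.4]
opening: 13.8
t 10.75 p [ 623.5 -144.7  145.2] yawy 1.327 z [ 0.005  0.004 -1.   ] F [-3.1  0.1 10.4] M [ 0.21  0.68 -0.01] op 13.8 j [ 0.55  0.58 -0.62  1.56  0.36  1.11  1.17]
u 34.41195407479195
```

View pics/s10.png

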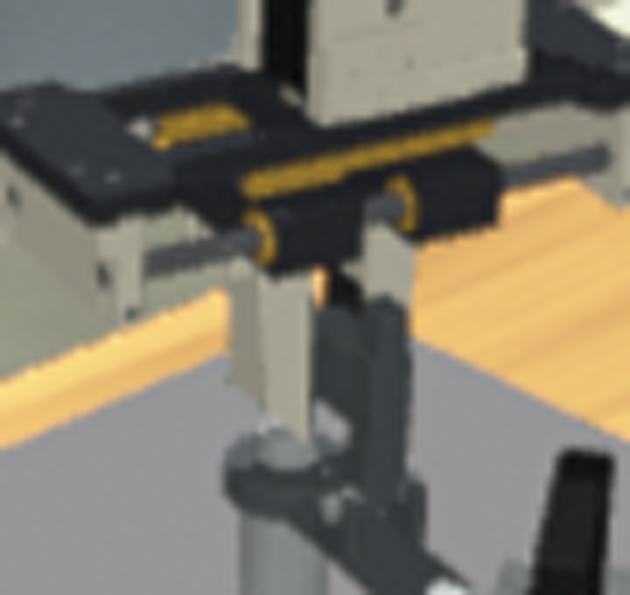

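```bash
python3 -m crank '[{"fingers":-1,"tx":-0.1,"ty":0,"tz":0.15,"roll":0},{"fingers":-1,"tx":-0.2,"ty":0,"tz":0.25,"roll":0},{"fingers":-1,"tx":-0.2,"ty":0,"tz":0.25,"roll":0},{"fingers":0,"tx":-0.2,"ty":0,"tz":0.2,"roll":0},{"fingers":0.1,"tx":-0.2,"ty":0,"tz":0.2,"roll":0},{"fingers":0.1,"tx":-0.2,"ty":0,"tz":0.2,"roll":0},{"fingers":0.1,"tx":-0.2,"ty":0,"tz":0.2,"roll":0},{"fingers":0.1,"tx":-0.2,"ty":0,"tz":-0.5,"roll":0},{"fingers":0.1,"tx":-0.2,"ty":0,"tz":-2,"roll":0},{"fingers":0.1,"tx":-0.2,"ty":0,"tz":-4,"roll":0}]'
python3 -m crank '[{"fingers":0.1,"tx":0,"ty":0,"tz":-1,"roll":0},{"fingers":0.1,"tx":0,"ty":0,"tz":-2,"roll":0},{"fingers":0.1,"tx":0,"ty":0,"tz":-3,"roll":0},{"fingers":0.1,"tx":0,"ty":0,"tz":-4,"roll":0},{"fingers":0.1,"tx":0,"ty":0,"tz":-5,"roll":0},{"fingers":0.1,"tx":0,"ty":0,"tz":-6,"roll":0},{"fingers":0.1,"tx":0.2,"ty":0,"tz":-7,"roll":0},{"fingers":0.1,"tx":1,"ty":0,"tz":-7.5,"roll":0.1},{"fingers":0.1,"tx":2,"ty":0,"tz":-7.5,"roll":0.2},{"fingers":0.1,"tx":3,"ty":0,"tz":-7.5,"roll":0.3}]'
python3 - <<'E'
from h import *
show(); print(rel([C[0],C[1],240],0.628))
p,d=crop("side",270,120,160,150,4,"pics/s11.png")
E
```

```text
t: 11.63
position: [624.8, -145.6, 184.2]
ee_rot: [0.001, 0.121, 0.993, 0.002]
ft_force: [0.0, -0.7, 0.4]
opening: 49.7
t: 12.47
position: [595.3, -138.4, 259.9]
ee_rot: [0.001, 0.271, 0.963, 0.003]
ft_force: [-0.0, 0.1, 0.1]
opening: 50.5
t 12.47 p [ 595.3 -138.4  259.9] yawy 1.022 z [ 0.004  0.005 -1.   ] F [-0.   0.1  0.1] M [ 0.07 -0.11 -0.05] op 50.5 j [ 0.55  0.44 -0.6   1.48  0.24  1.3   0.95]
(array([10.08, -3.13,  1.96]), np.float64(0.394))
```

View pics/s11.png

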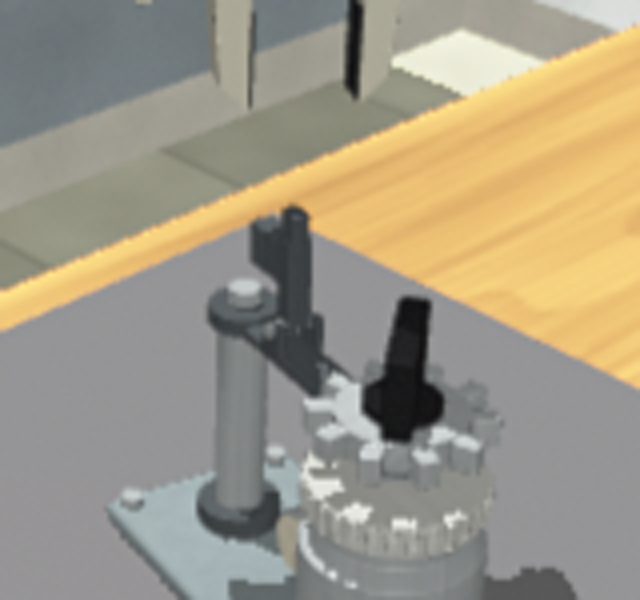

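```bash
python3 -m crank '[{"fingers":0.1,"tx":2,"ty":-0.6,"tz":0,"roll":0.08},{"fingers":0.1,"tx":4,"ty":-1.2,"tz":0,"roll":0.16},{"fingers":0.1,"tx":6,"ty":-1.9,"tz":0,"roll":0.24},{"fingers":0.1,"tx":8,"ty":-2.5,"tz":0.5,"roll":0.32},{"fingers":0.1,"tx":10,"ty":-3.1,"tz":1,"roll":0.394},{"fingers":0.1,"tx":10.08,"ty":-3.13,"tz":2,"roll":0.394},{"fingers":0.1,"tx":10.08,"ty":-3.13,"tz":3,"roll":0.394},{"fingers":0.1,"tx":10.08,"ty":-3.13,"tz":4,"roll":0.394},{"fingers":0.1,"tx":10.08,"ty":-3.13,"tz":5,"roll":0.394},{"fingers":0.1,"tx":10.08,"ty":-3.13,"tz":5,"roll":0.394}]'
python3 - <<'E'
from h import *
show(); print(rel([C[0],C[1],152],0.628))
p,d=crop("side",290,120,120,110,6,"pics/s12.png")
E
```

```text
t: 13.35
position: [491.0, -111.1, 207.4]
ee_rot: [-0.002, 0.456, 0.89, 0.002]
ft_force: [-0.3, 0.1, -0.6]
opening: 50.6
t 13.35 p [ 491.  -111.1  207.4] yawy 0.623 z [-0.001  0.006 -1.   ] F [-0.3  0.1 -0.6] M [ 0.01 -0.06  0.01] op 50.6 j [ 0.56  0.28 -0.55  1.81  0.16  1.09  0.58]
(array([-0.25,  0.06,  5.53]), np.float64(-0.005))
```

View pics/s12.png

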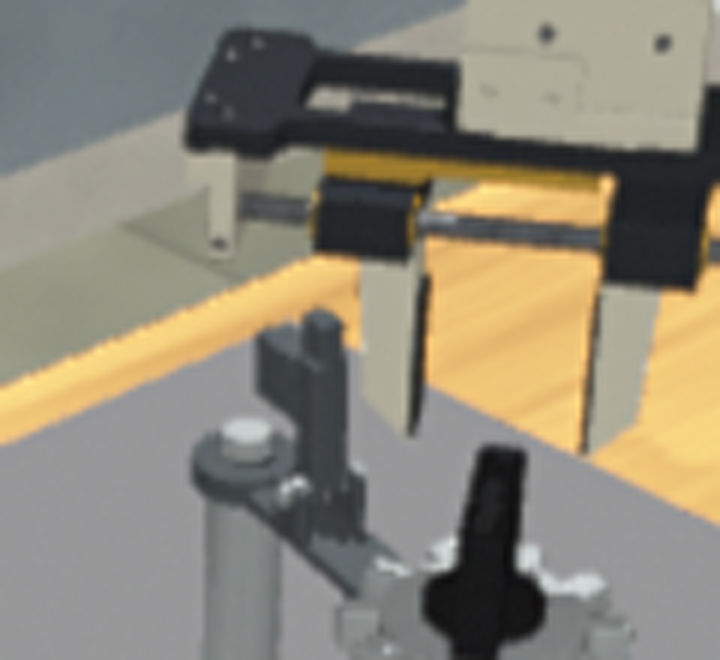

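```bash
python3 -m crank '[{"fingers":0.1,"tx":-0.1,"ty":0.06,"tz":1,"roll":0},{"fingers":0.1,"tx":-0.25,"ty":0.06,"tz":2,"roll":0},{"fingers":0.1,"tx":-0.25,"ty":0.06,"tz":3,"roll":0},{"fingers":0.1,"tx":-0.25,"ty":0.06,"tz":4,"roll":0},{"fingers":0,"tx":-0.25,"ty":0.06,"tz":4.8,"roll":0},{"fingers":-0.2,"tx":-0.25,"ty":0.06,"tz":5.3,"roll":0},{"fingers":-0.3,"tx":-0.25,"ty":0.06,"tz":5.5,"roll":0},{"fingers":-0.4,"tx":-0.25,"ty":0.06,"tz":5.5,"roll":0},{"fingers":-0.5,"tx":-0.25,"ty":0.06,"tz":5.5,"roll":0},{"fingers":-0.6,"tx":-0.25,"ty":0.06,"tz":5.5,"roll":0}]'
python3 - <<'E'
from h import *
show()
p,d=crop("side",290,120,120,110,6,"pics/s13.png")
E
```

```text
t: 14.23
position: [493.7, -112.4, 153.9]
ee_rot: [-0.001, 0.456, 0.89, 0.003]
ft_force: [0.4, 0.7, -0.2]
opening: 20.8
t 14.23 p [ 493.7 -112.4  153.9] yawy 0.623 z [ 0.001  0.005 -1.   ] F [ 0.4  0.7 -0.2] M [ 0.06 -0.12  0.03] op 20.8 j [ 0.55  0.34 -0.54  1.88  0.2   0.97  0.54]
```

View pics/s13.png

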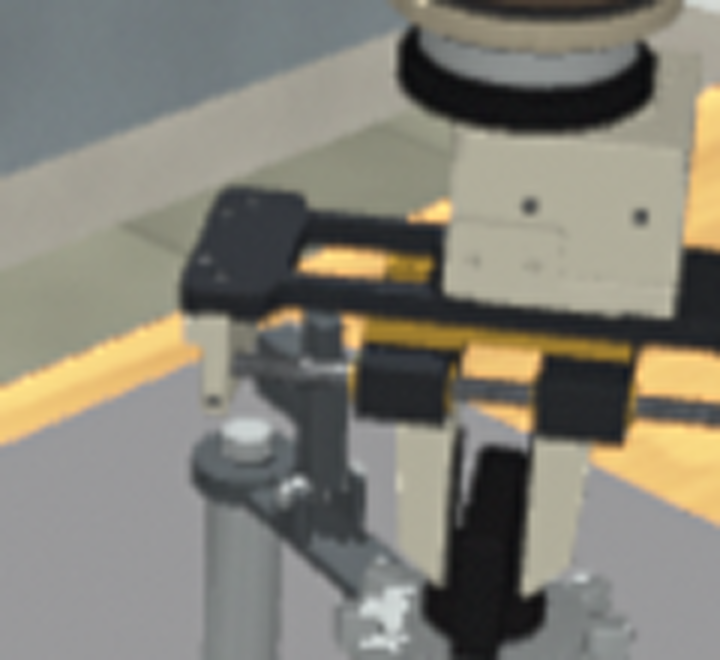

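```bash
python3 -m crank '[{"fingers":-0.8,"tx":0,"ty":0,"tz":0,"roll":0},{"fingers":-1,"tx":0,"ty":0,"tz":0,"roll":0},{"fingers":-1,"tx":0,"ty":0,"tz":0,"roll":0},{"fingers":-1,"tx":0,"ty":0,"tz":0,"roll":0},{"fingers":-1,"tx":0,"ty":0,"tz":0,"roll":0},{"fingers":-1,"tx":0,"ty":0,"tz":-0.05,"roll":-0.08},{"fingers":-1,"tx":0,"ty":0,"tz":-0.12,"roll":-0.18},{"fingers":-1,"tx":0,"ty":0,"tz":-0.2,"roll":-0.28},{"fingers":-1,"tx":0,"ty":0,"tz":-0.28,"roll":-0.38},{"fingers":-1,"tx":0,"ty":0,"tz":-0.35,"roll":-0.48}]'
python3 - <<'E'
from h import *
show()
E
```

```text
t: 15.12
position: [493.7, -112.5, 157.5]
ee_rot: [-0.0, 0.23, 0.973, 0.003]
ft_force: [-0.9, -0.0, 0.5]
opening: 15.9
t 15.12 p [ 493.7 -112.5  157.5] yawy 1.107 z [ 0.001  0.005 -1.   ] F [-0.9 -0.   0.5] M [ 0.04  0.39 -0.23] op 15.9 j [ 0.63  0.36 -0.65  1.87  0.25  0.99  0.98]
```

Turning freely with little force, and the 16 mm bar is held. I'll continue to about 2.0.

```bash
python3 -m crank '[{"fingers":-1,"tx":0,"ty":0,"tz":-0.07,"roll":-0.1},{"fingers":-1,"tx":0,"ty":0,"tz":-0.14,"roll":-0.2},{"fingers":-1,"tx":0,"ty":0,"tz":-0.21,"roll":-0.3},{"fingers":-1,"tx":0,"ty":0,"tz":-0.28,"roll":-0.4},{"fingers":-1,"tx":0,"ty":0,"tz":-0.35,"roll":-0.5},{"fingers":-1,"tx":0,"ty":0,"tz":-0.42,"roll":-0.6},{"fingers":-1,"tx":0,"ty":0,"tz":-0.49,"roll":-0.7},{"fingers":-1,"tx":0,"ty":0,"tz":-0.55,"roll":-0.78},{"fingers":-1,"tx":0,"ty":0,"tz":-0.6,"roll":-0.86},{"fingers":-1,"tx":0,"ty":0,"tz":-0.63,"roll":-0.91}]'
python3 -m crank '[{"fingers":-1,"tx":0,"ty":0,"tz":-0.02,"roll":-0.03},{"fingers":-1,"tx":0,"ty":0,"tz":-0.02,"roll":-0.05},{"fingers":-1,"tx":0,"ty":0,"tz":-0.02,"roll":-0.05},{"fingers":-1,"tx":0,"ty":0,"tz":-0.02,"roll":-0.05},{"fingers":-1,"tx":0,"ty":0,"tz":-0.02,"roll":-0.05},{"fingers":-1,"tx":0,"ty":0,"tz":-0.02,"roll":-0.05},{"fingers":-1,"tx":0,"ty":0,"tz":-0.02,"roll":-0.05},{"fingers":-1,"tx":0,"ty":0,"tz":-0.02,"roll":-0.05},{"fingers":-1,"tx":0,"ty":0,"tz":-0.02,"roll":-0.05},{"fingers":-1,"tx":0,"ty":0,"tz":-0.02,"roll":-0.05}]'
python3 - <<'E'
from h import *
show()
p,d=crop("side",290,120,120,110,6,"pics/s14.png")
E
```

```text
t: 15.95
position: [493.7, -112.0, 164.0]
ee_rot: [0.001, -0.224, 0.975, 0.003]
ft_force: [-1.7, 2.3, 2.8]
opening: 16.2
t: 16.78
position: [493.7, -111.9, 164.1]
ee_rot: [0.001, -0.248, 0.969, 0.003]
ft_force: [-0.3, 2.5, -1.3]
opening: 16.3
t 16.78 p [ 493.7 -111.9  164.1] yawy 2.072 z [ 0.001  0.006 -1.   ] F [-0.3  2.5 -1.3] M [ 0.45  0.22 -0.79] op 16.3 j [ 0.79  0.41 -0.87  1.85  0.35  1.05  1.84]
```

View pics/s14.png

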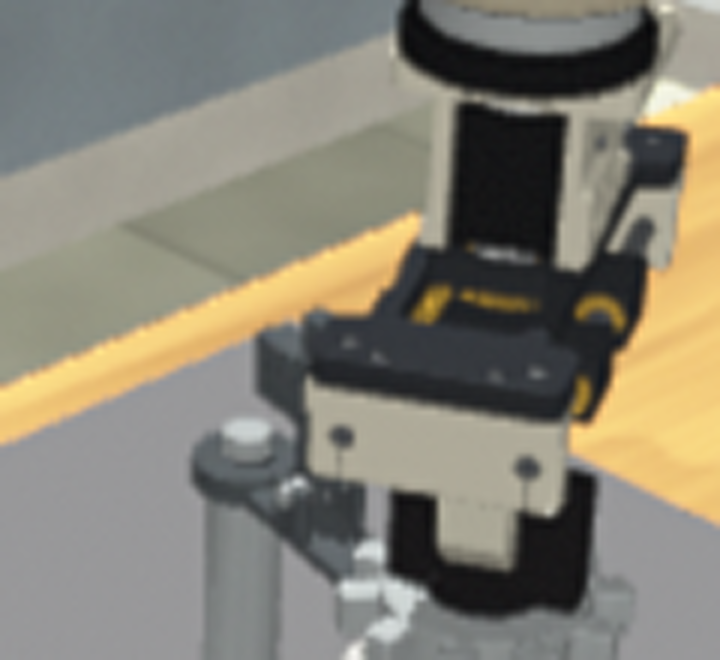

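```bash
cat > sw.py <<'E'
from h import *
def sw(ths,th0=0):
    s,p,r=pose()
    for t in ths:
        q=POST+R.from_rotvec([0,0,-t]).apply(p-POST)*[1,1,0]+[0,0,0]; q[2]=p[2]
        d=r.inv().apply(q-p)/10; print(round(t,2),d.round(2))
E
python3 - <<'E'
from sw import *
v=pose()[1]-POST;print(np.linalg.norm(v[:2]),np.arctan2(v[1],v[0]))
sw(np.linspace(.07,.7,10))
E
```

```text
149.49669102608894 2.893503417740942
0.07 [-0.74  0.74  0.01]
0.14 [-1.53  1.43  0.01]
0.21 [-2.36  2.06  0.02]
0.28 [-3.24  2.63  0.03]
0.35 [-4.15  3.14  0.03]
0.42 [-5.1   3.58  0.04]
0.49 [-6.08  3.96  0.04]
0.56 [-7.08  4.26  0.05]
0.63 [-8.1   4.5   0.05]
0.7 [-9.13  4.66  0.06]
```

```bash
python3 -m crank '[{"fingers":-1,"tx":-0.74,"ty":0.74,"tz":0.01,"roll":0.07},{"fingers":-1,"tx":-1.53,"ty":1.43,"tz":0.01,"roll":0.14},{"fingers":-1,"tx":-2.36,"ty":2.06,"tz":0.02,"roll":0.21},{"fingers":-1,"tx":-3.24,"ty":2.63,"tz":0.03,"roll":0.28},{"fingers":-1,"tx":-4.15,"ty":3.14,"tz":0.03,"roll":0.35},{"fingers":-1,"tx":-5.1,"ty":3.58,"tz":0.04,"roll":0.42},{"fingers":-1,"tx":-6.08,"ty":3.96,"tz":0.04,"roll":0.49},{"fingers":-1,"tx":-7.08,"ty":4.26,"tz":0.05,"roll":0.56},{"fingers":-1,"tx":-8.1,"ty":4.5,"tz":0.05,"roll":0.63},{"fingers":-1,"tx":-9.13,"ty":4.66,"tz":0.06,"roll":0.7}]'
python3 - <<'E'
from sw import *
show()
v=pose()[1]-POST;th=2.8935-np.arctan2(v[1],v[0]);print(np.linalg.norm(v[:2]),th)
sw(np.linspace(.07,1.37-th,10))
E
```

```text
t: 17.67
position: [550.5, -27.9, 164.0]
ee_rot: [-0.001, 0.101, 0.995, 0.002]
ft_force: [-6.7, -0.6, 5.1]
opening: 16.0
t 17.67 p [550.5 -27.9 164. ] yawy 1.368 z [-0.001  0.004 -1.   ] F [-6.7 -0.6  5.1] M [-0.37  1.26 -0.58] op 16.0 j [ 0.46  0.44 -0.69  1.75  0.31  1.06  1.03]
149.4373267496261 0.6918753115042673
0.07 [-0.73  0.75  0.  ]
0.14 [-1.48  1.42  0.  ]
0.21 [-2.28  2.04  0.  ]
0.27 [-3.11  2.61  0.  ]
0.34 [-3.99  3.12  0.  ]
0.41 [-4.89  3.57  0.  ]
0.48 [-5.82  3.95  0.  ]
0.54 [-6.78  4.27  0.  ]
0.61 [-7.76  4.53  0.  ]
0.68 [-8.75  4.72  0.  ]
```

```bash
python3 -m crank '[{"fingers":-1,"tx":-0.73,"ty":0.75,"tz":0,"roll":0.07},{"fingers":-1,"tx":-1.48,"ty":1.42,"tz":0,"roll":0.14},{"fingers":-1,"tx":-2.28,"ty":2.04,"tz":0,"roll":0.21},{"fingers":-1,"tx":-3.11,"ty":2.61,"tz":0,"roll":0.27},{"fingers":-1,"tx":-3.99,"ty":3.12,"tz":0,"roll":0.34},{"fingers":-1,"tx":-4.89,"ty":3.57,"tz":0,"roll":0.41},{"fingers":-1,"tx":-5.82,"ty":3.95,"tz":0,"roll":0.47},{"fingers":-1,"tx":-6.78,"ty":4.27,"tz":0,"roll":0.54},{"fingers":-1,"tx":-7.76,"ty":4.53,"tz":0,"roll":0.61},{"fingers":-1,"tx":-8.75,"ty":4.72,"tz":0,"roll":0.67}]'
python3 - <<'E'
from sw import *
show()
v=pose()[1]-POST;th=2.8935-np.arctan2(v[1],v[0]);print(np.linalg.norm(v[:2]),th)
sw([.03,.05])
p,d=crop("side",250,100,160,120,5,"pics/s15.png")
E
```

```text
t: 18.5
position: [645.3, 0.6, 164.1]
ee_rot: [-0.002, 0.424, 0.906, 0.001]
ft_force: [-5.9, 0.6, 3.4]
opening: 16.0
t 18.5 p [6.453e+02 6.000e-01 1.641e+02] yawy 0.695 z [-0.003  0.003 -1.   ] F [-5.9  0.6  3.4] M [ 0.14  1.13 -0.63] op 16.0 j [ 0.24  0.55 -0.49  1.53  0.27  1.14  0.38]
149.39122777696969 1.3675132535839358
0.03 [-0.31  0.33 -0.  ]
0.05 [-0.52  0.54 -0.  ]
```

View pics/s15.png

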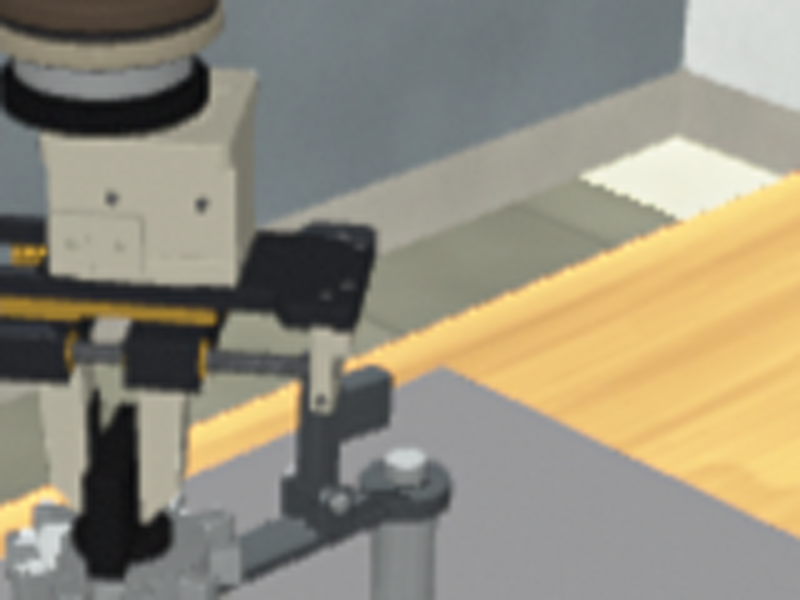

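```bash
python3 -m crank '[{"fingers":-1,"tx":-0.15,"ty":0.16,"tz":0,"roll":0.015},{"fingers":-1,"tx":-0.31,"ty":0.33,"tz":0,"roll":0.02},{"fingers":-1,"tx":-0.31,"ty":0.33,"tz":0,"roll":0.02},{"fingers":-0.5,"tx":-0.25,"ty":0.25,"tz":0,"roll":0.02},{"fingers":-0.2,"tx":-0.25,"ty":0.25,"tz":0,"roll":0.02},{"fingers":0,"tx":-0.25,"ty":0.25,"tz":0,"roll":0.02},{"fingers":0.1,"tx":-0.25,"ty":0.25,"tz":0,"roll":0.02},{"fingers":0.1,"tx":-0.25,"ty":0.25,"tz":-0.2,"roll":0.02},{"fingers":0.1,"tx":-0.25,"ty":0.25,"tz":-1,"roll":0.02},{"fingers":0.1,"tx":-0.25,"ty":0.25,"tz":-2,"roll":0.02}]'
python3 -m crank '[{"fingers":0.1,"tx":0,"ty":0,"tz":-1,"roll":0},{"fingers":0.1,"tx":0,"ty":0,"tz":-2,"roll":0},{"fingers":0.1,"tx":0,"ty":0,"tz":-3,"roll":0},{"fingers":0.1,"tx":0,"ty":0,"tz":-4,"roll":0},{"fingers":0.1,"tx":0,"ty":0,"tz":-5.5,"roll":0},{"fingers":0.1,"tx":0,"ty":0,"tz":-7,"roll":0},{"fingers":0.1,"tx":0,"ty":0,"tz":-8.5,"roll":0},{"fingers":0.1,"tx":0,"ty":0,"tz":-10,"roll":0},{"fingers":0.1,"tx":0,"ty":0,"tz":-11,"roll":0},{"fingers":0.1,"tx":0,"ty":0,"tz":-11,"roll":0}]'
python3 - <<'E'
from sw import *
show()
crop("side",220,100,180,150,4.4,"pics/s16.png")
p,d=imaging.grab_frame("top");cv2.imwrite("pics/t16.png",p)
E
```

```text
t: 19.38
position: [650.6, 0.0, 184.3]
ee_rot: [-0.002, 0.435, 0.9, 0.001]
ft_force: [-0.0, -0.8, 0.0]
opening: 49.9
t: 20.22
position: [651.8, -0.0, 297.3]
ee_rot: [0.0, 0.435, 0.9, 0.002]
ft_force: [0.1, 0.9, -0.2]
opening: 50.5
t 20.22 p [651.8  -0.  297.3] yawy 0.671 z [ 0.002  0.004 -1.   ] F [ 0.1  0.9 -0.2] M [ 0.02 -0.21  0.02] op 50.5 j [ 0.23  0.47 -0.5   1.31  0.22  1.41  0.41]
```

View pics/s16.png

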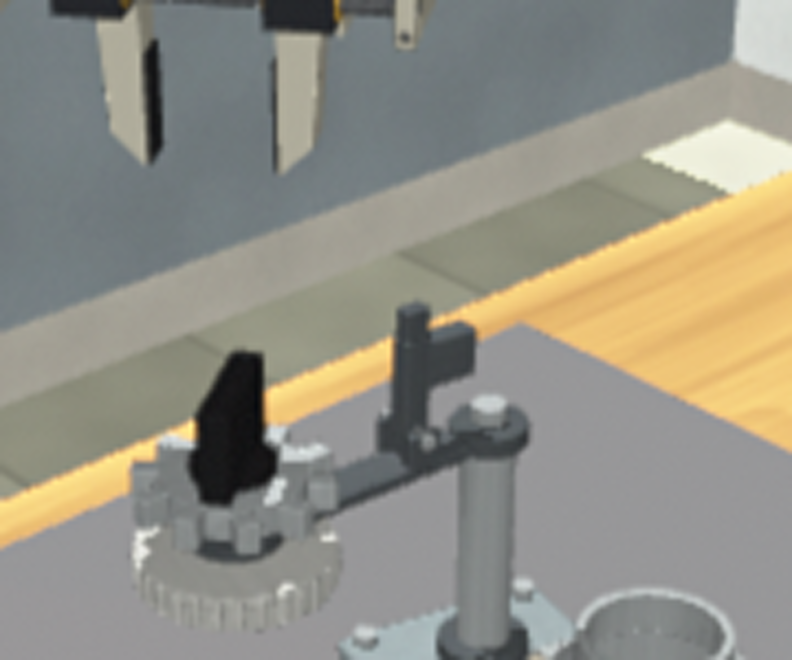

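View pics/t16.png

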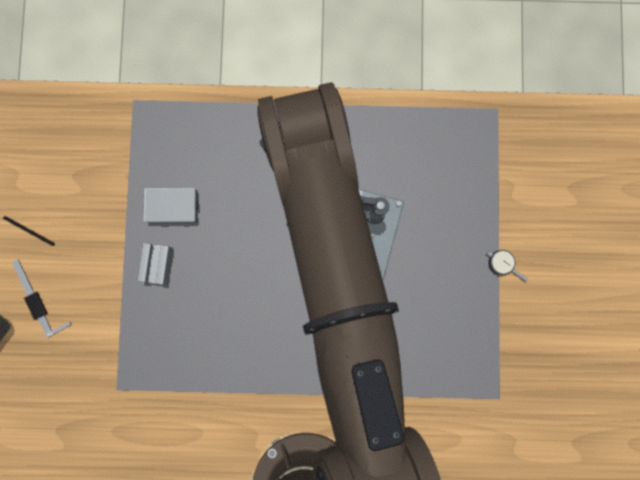

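```bash
python3 - <<'E'
from sw import *
d=imaging.grab_frame("side")[1]
c=imaging.camera_info("side");M=c["world_from_camera"]
v,u=np.mgrid[170:260,240:345];z=d[170:260,240:345]
P=(np.stack([(u-c["cx"])/c["fx"]*z,(v-c["cy"])/c["fy"]*z,z],-1)@M[:3,:3].T+M[:3,3])
P=P.reshape(-1,3);q=P-POST
for th in (1.2,1.3,1.4,1.45):
  e=R.from_rotvec([0,0,-th]).apply(-U); s=np.array([-e[1],e[0],0])
  m=(P[:,2]>170)&(P[:,2]<235)&(abs(q@e-50)<20)&(abs(q@s)<25)  # pawl
  w=(P[:,2]>172)&(P[:,2]<184)&(abs(q@e-150)<55)&(abs(q@s)<60)
  print(th,"pawl lat",(q[m]@s).min().round(1),(q[m]@s).max().round(1),"wheel top lat",(q[w]@s).min().round(1),(q[w]@s).max().round(1),"along",(q[w]@e).min().round(1),(q[w]@e).max().round(1))
b=P[(P[:,2]>205)&(np.linalg.norm(P[:,:2]-[650,1],axis=1)<45)]
print(b[:,2].max(),b.min(0).round(0),b.max(0).round(0));t=b[b[:,2]>220]
k=t[:,:2]-t[:,:2].mean(0);vv=np.linalg.svd(k)[2][0];print(len(t),t.mean(0),"bar yaw",np.arctan(vv[1]/vv[0]),"expect",YAW-1.4+.7)
e=[proj("side",POST+150*R.from_rotvec([0,0,-t]).apply(-U)+[0,0,225]) for t in(1.2,1.3,1.4)];print([((x-[220,100])*4.4).round(0).tolist() for x in e])
show()
E
```

```text
1.2 pawl lat -22.7 4.9 wheel top lat -60.0 19.8 along 100.6 194.4
1.3 pawl lat -20.9 10.2 wheel top lat -59.6 35.2 along 103.7 195.3
1.4 pawl lat -16.0 15.4 wheel top lat -45.4 50.3 along 103.5 196.1
1.45 pawl lat -13.5 18.0 wheel top lat -37.4 57.6 along 102.8 195.9
228.35938326260822 [623. -28. 205.] [672.  32. 228.]
157 [645.25290237   3.14184229 224.91505125] bar yaw -0.9649326152530845 expect -0.9429999999999998
[[271.0, 407.0], [246.0, 396.0], [225.0, 383.0]]
t 20.37 p [ 6.505e+02 -5.000e-01  2.936e+02] yawy 0.671 z [-0.002  0.004 -1.   ] F [-0.5  0.3  0.2] M [-0.01 -0.14  0.03] op 50.7 j [ 0.23  0.48 -0.5   1.32  0.22  1.41  0.41]
```

```bash
python3 -c "
from plant import env
print(env.hand_in())"
```

```text
the job is handed in; nothing more can be done
None
```

The pot is open and the job is handed in at about 20 s of the 58 s; no verdict was reported. I flipped the pawl back, unscrewed the cap until the wrist moment showed its stop, then swung the arm aside holding the bar. Finally I released it and lifted clear.

Last checks:
- **Swing:** camera depth puts the arm at about 1.38 rad, and the mouth is visibly clear.
- **Cap:** the bar's direction puts it at about 1.38–1.4 rad, with the bar top about 10 mm higher than before.
- **Pawl:** it stands back past upright, which I judged by eye at about 1.8 rad.
- **Bystanders:** the gauge, vee block and case look unmoved in the top picture.
- **Robot:** the wrist force reads about zero.

What went wrong or disagreed:
- **Height reading:** the reported TCP height was about 31 mm lower than the fingers appear in the side camera. I trusted the camera, and both grasps fitted it.
- **First pawl move:** I took the tool's x axis with the wrong sign. The fingers slid off the fin, lifting the pawl only about 0.2 rad, and pressed against something by the cap, most likely the grip bar, at about 26 N. The cap showed no visible turn, so I backed off and gripped the fin again.

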